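# Draw-peg the shelf rail of a cheese ripening rack

## Task

The pale shelf rail of the ripening rack lies on its dark saddle block with the two peg holes out of line. Take the tapered peg with the red handle from the stand and drive it, point down, through both holes so that the peg itself draws the rail into line, until the peg's collar sits down on the rail; then let go. Leave the straight peg with the blue handle in the stand.

Things in the scene. Friction and masses are not known exactly. Their poses are not given: they have to be found in the camera images.
- taper_grip (a point): Tapered beech peg, red handle and collar, 0.12 to 0.23 kg, hung upright in one of the two holes (55 mm wide) of a wooden stand 84 mm tall. Point: middle of its handle (30 mm diameter, 56 mm tall), z up. Below the point: collar 68 mm wide, 8 mm thick, underside at 36 mm; straight shank 46 mm wide down to 62 mm; cone narrowing to a 12 mm wide flat tip at 108 mm. Lifts straight out.
- straight_grip (a point): Bystander: straight peg with blue handle and collar, hung in the stand's other hole, 120 mm from the tapered peg. Same handle, collar and length, but its shank is 46 mm wide all the way down. Point: middle of its handle, z up. It stays where it is.
- rail_hole (a point): Centre of the rail's round through hole (55 mm wide) at the rail's top face, 78 mm above the bench. The rail is a pale board 110 mm wide, 20 mm thick, on the dark saddle block between two cheeks level with its top. It only slides lengthwise (this point's x axis) against about 2 N of friction, and stays where it is left.
- saddle_hole (a point): Centre of the round hole (55 mm wide, 58 mm deep, down to the bench) in the fixed dark saddle block (140 x 134 mm), at its top face under the rail, 58 mm above the bench. At the start the rail's hole lies 15 to 20 mm from it along +x of this point. With the peg fully home its handle's middle is 114 mm above the bench.
Mind the look-alikes: they are no part of the job. What is meant by the part that bears taper_grip is not pink, and is the larger of those in its own colour.

How it is judged:
By the outcome, as a careful person would: the job done as asked, in the order asked, and still so for the second after the job is handed in, with the robot touching nothing.
It also fails if it takes over 38 s, if anything falls off the work surface, if the arm or the gripper's body presses on something with over 40 N, if the wrist force passes 120 N, or if a joint passes its speed limit or range.

## Robot

A 6-joint arm with a two-finger parallel gripper is mounted at the origin on the work surface. World frame = base frame: x ahead of the robot, y to its left, z up, the work surface at z = 0. Lengths are in m, angles in degrees, forces in N, time in s.
With the tool pointing down it reaches from about 0.4 to 0.825 m from the base axis. Payload 7 kg.
Tool frame: the origin (TCP) lies between the finger pads; the fingertips stand 22 mm ahead of it and the grasp point (between the pads) lies 3 mm ahead of it; z points along the fingers, y is the line along which they close (so a half turn about z gives the same grasp; the last joint's range is limited). The gripper opens to 88 mm and grips with 3 to 60 N. Pads are 19 mm wide; open, the fingers measure 130 mm over their backs; the gripper's body (78 mm by 193 mm) begins 47 mm behind the grasp point.
Start: joints at [-57.175, 20.546, 0.682, 0, -70.136, -16.507], TCP at [0.19, -0.648, 0.249] pointing down, gripper open.
Joint ranges: [-176.03, 176.03], [-82.01, 121.73], [-58.28, 71.71], [-173.87, 95.51], [-174.79, -0.11], [-173.66, 173.66]. Speed limits (degrees/s): [136.94, 136.94, 172.46, 180, 180, 180].

## Interface

Orientations are given as [roll, pitch, yaw] about the fixed x, y, z axes, in that order (R = Rz(yaw) Ry(pitch) Rx(roll)).
In Python, from plant import ctrl gives the robot as it stands.
- The arm moves only by the tool apply_moves, never from a script. Its argument "targets" is a list of rows, each an object with "travel": the shift along the tool's x, y, z in mm, a list of three; "roll": the turn about the tool's z in degrees; "jaw": the finger opening in mm, from 0 to 87.6. In form: [{"travel": [tx, ty, tz], "roll": roll, "jaw": jaw}, ...]. A call has 1 to 10 rows; each row shifts and turns the commanded pose from where the row before left it, along the tool's axes as they then stand; what a row does not reach is not made up. A row lasts 1/10 s, in which the tool goes at most 50 mm and 8.59 degrees, less where a joint would pass 70% of its speed; a pose out of reach is approached as far as the arm can. A call with a gripper value outside its range is refused whole. The fingers move at their own pace and stop on an object; the grip force is fixed at half the most. Time passes only in rows, so rows that do not move let the fingers close. It gives the time, the measured TCP pose, the force, the opening and the grip force at its end, in the units of the state.
- ctrl.get_obs(): the state, without advancing time (a new reading comes with each control period).
- ctrl.snapshot(name): name is "scene" or "top"; returns the picture (480x640x3 uint8, red, green, blue); there is no depth.
- ctrl.calibration(name): a dict with "K" (3x3 intrinsics, pixels), "extrinsics" (4x4, takes a point from camera to world coordinates). Camera axes: x right, y down, z forward; pixel columns grow to the right and rows downward; lengths in m; the calibration is good to about 2 mm. A picture is of the moment at which its call begins. calibration takes no time and is no camera call.
- ctrl.close_job(): hands the job in; it is judged then, once.
The state is a dict: "clock": time; "joint_pos": joint angles; "qvel": joint speeds; "tau": joint torques, N m; "tool_pos": TCP position; "orientation": TCP orientation; "force": force on the tool from outside, world axes, zero at the start; "moment": the same for the moment, N m; "opening": finger opening in m; "gripper_force": force on a finger pad.
Only numpy, scipy, OpenCV 4.12 (cv2) and the standard library are available. Lean on these libraries where they do the work, as an engineer would, in place of code of your own. Each camera call takes 0.05 s, during which the arm holds its last target. There are 200 camera calls.

## Working session

There is one attempt and no reset: what is moved stays moved. The work goes in short steps, Python scripts to look and compute and a tool call to move; the robot and the scene stay as the last step left them, time stands still between calls to the robot, and variables do not carry over. Pictures are saved under pics/ and viewed, at most 10 in all, crops included, and the job is handed in when it is done.

Besides the shell and the picture viewer there is one more tool, called after ">>>" in YAML: its name, and indented under it one key for each argument. apply_moves: Moves the arm, as the interface text tells. Its arguments: {"type":"object","properties":{"targets":{"type":"array","items":{"type":"object","properties":{"travel":{"type":"array","items":{"type":"number"}},"roll":{"type":"number"},"jaw":{"type":"number"}}}}},"required":["targets"]}

```bash
mkdir -p pics; python3 - <<'E'
from plant import ctrl
import cv2,numpy as np
for n in("scene","top"):
    im=ctrl.snapshot(n); cv2.imwrite(f"pics/{n}0.png",im[:,:,::-1]); c=ctrl.calibration(n); print(n,np.round(c["K"],1).tolist(),np.round(c["extrinsics"],4).tolist())
o=ctrl.get_obs();print(o["clock"],o["tool_pos"],o["orientation"],o["opening"])
E
```

```text
scene [[514.0, 0.0, 321.1], [0.0, 514.0, 232.4], [0.0, 0.0, 1.0]] [[0.209, 0.5691, -0.7953, 1.0982], [0.9779, -0.1311, 0.1631, -0.0485], [-0.0114, -0.8118, -0.5839, 0.5908], [0.0, 0.0, 0.0, 1.0]]
top [[530.6, 0.0, 324.3], [0.0, 530.6, 243.5], [0.0, 0.0, 1.0]] [[0.0166, -0.9994, 0.0314, 0.431], [-0.9999, -0.0165, 0.003, 0.0773], [-0.0025, -0.0314, -0.9995, 1.0202], [0.0, 0.0, 0.0, 1.0]]
0.1 [ 0.18950677 -0.64743585  0.24774697] [ 1.79915713e+02 -1.01020013e-02 -1.63688163e+02] 0.08773550608388683
```

View pics/scene0.png

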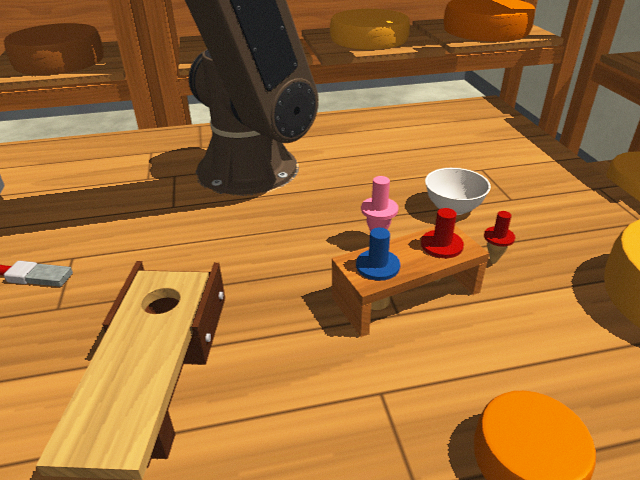

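View pics/top0.png

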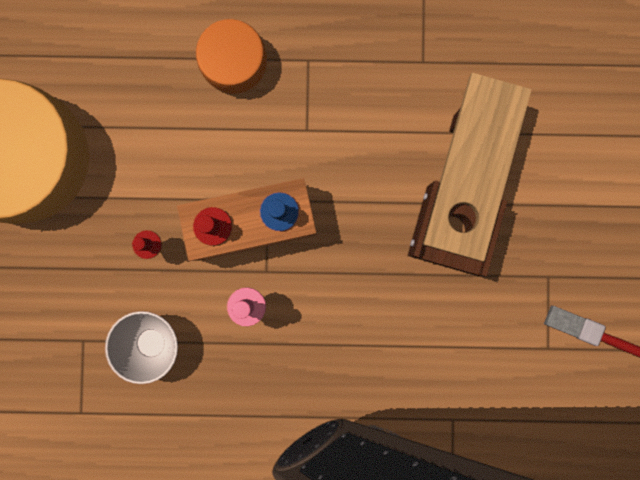

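The scene camera shows four peg-like things:
- large red peg in the stand (445,230)
- small red peg standing outside the stand (502,230)
- pink peg (380,200)
- blue straight peg in the stand (380,250)

I choose the large red one at (445,230), which is top (212,227). The rail hole is at top (463,218). Next is a close crop to check the choice, plus the measurements.

```bash
cat > h.py <<'E'
import numpy as np,cv2
from plant import ctrl
def world(n,uv,z):
    c=ctrl.calibration(n);K=c["K"];T=np.array(c["extrinsics"])
    d=T[:3,:3]@np.linalg.solve(K,[uv[0],uv[1],1]);o=T[:3,3]
    return (o+d*(z-o[2])/d[2])
def pix(n,p):
    c=ctrl.calibration(n);T=np.linalg.inv(c["extrinsics"]);q=c["K"]@(T[:3,:3]@np.array(p)+T[:3,3]);return q[:2]/q[2]
E
python3 - <<'E'
from h import *
t=cv2.imread("pics/top0.png");s=cv2.imread("pics/scene0.png")
a=cv2.resize(t[170:290,400:520],(480,480),interpolation=cv2.INTER_CUBIC)
b=cv2.resize(s[190:290,400:530],None,fx=2.4,fy=2.4,interpolation=cv2.INTER_CUBIC)
b2=cv2.resize(t[190:270,120:250],(312,192),interpolation=cv2.INTER_CUBIC)
out=np.zeros((480,800,3),np.uint8);out[:,:480]=a;out[:240,480:792]=b;out[250:442,480:792]=b2
cv2.imwrite("pics/crop.png",out)
for n,im in(("top",t),("scene",s)):
    h=cv2.cvtColor(im,cv2.COLOR_BGR2HSV)
    for nm,m in(("red",((h[...,0]<5)|(h[...,0]>175))&(h[...,1]>215)&(h[...,2]>60)),("blue",(abs(h[...,0].astype(int)-107)<10)&(h[...,1]>150))):
        k,l,st,ce=cv2.connectedComponentsWithStats(m.astype(np.uint8))
        for i in range(1,k):
            if st[i,4]>150: print(n,nm,st[i],ce[i])
E
```

```text
top blue [261 194  36  36 969] [278.45407637 211.16511868]
scene red [ 421  208   42   50 1241] [443.33924255 236.09911362]
scene red [484 211  31  35 605] [500.72396694 230.85950413]
scene blue [ 356  228   44   52 1444] [377.97022161 257.39058172]
```

View pics/crop.png

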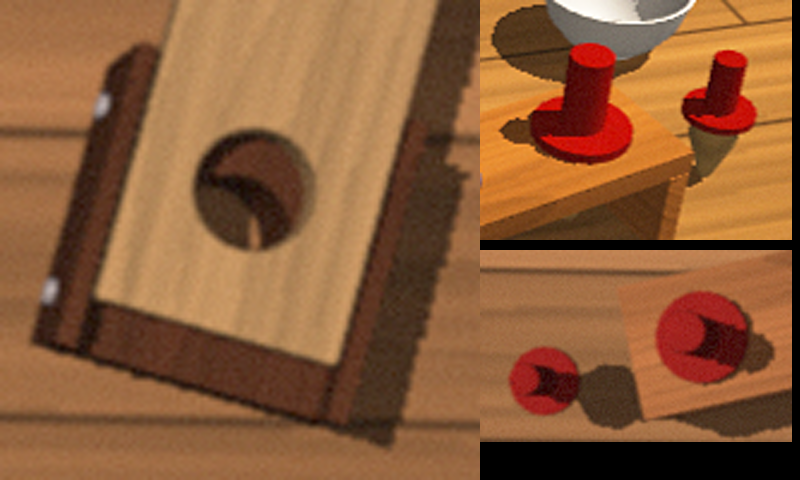

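The crop confirms it: the stand's red peg (top 212,227) is clearly larger than the loose red one. In the rail hole (463.9,217.5), the saddle hole shows towards the robot side. Now the positions.

```bash
python3 - <<'E'
from h import *
t=cv2.imread("pics/top0.png");s=cv2.imread("pics/scene0.png")
h=cv2.cvtColor(t,cv2.COLOR_BGR2HSV)
m=(((h[...,0]<5)|(h[...,0]>174))&(h[...,1]>170)).astype(np.uint8)
m[:, :175]=0;m[:,240:]=0
c=max(cv2.findContours(m,0,2)[0],key=cv2.contourArea)
(u,v),r=cv2.minEnclosingCircle(cv2.convexHull(c));e=cv2.fitEllipse(c);print("collar",u,v,r,e)
P=world("top",(u,v),.092);print("peg top cam",P,"ell",world("top",e[0],.092), "r exp",.034*530.6/.928)
# scene check: handle top disc & collar extents
P[2]=.148;print("scene handle top pred",pix("scene",P)); P[2]=.092;print("collar pred",pix("scene",P))
# rail
L=cv2.cvtColor(t,cv2.COLOR_BGR2LAB)
rm=(t[...,1].astype(int)>130).astype(np.uint8); k=np.zeros_like(rm);k[60:290,400:545]=1;rm&=k
rm=cv2.morphologyEx(rm,cv2.MORPH_OPEN,np.ones((5,5),np.uint8))
cs,hi=cv2.findContours(rm,cv2.RETR_CCOMP,cv2.CHAIN_APPROX_NONE)
i=max(range(len(cs)),key=lambda j:cv2.contourArea(cs[j]));bx=cv2.boxPoints(cv2.minAreaRect(cs[i]))
W=np.array([world("top",p,.078)[:2] for p in bx]);print("rail corners",bx.round(1).tolist(),W.round(4).tolist())
for j in range(4):
    d=W[(j+1)%4]-W[j];print(np.linalg.norm(d),np.degrees(np.arctan2(d[1],d[0])))
for j,cc in enumerate(cs):
    if hi[0][j][3]==i and cv2.contourArea(cc)>100: print("hole",cv2.minEnclosingCircle(cc),cv2.fitEllipse(cc),world("top",cv2.minEnclosingCircle(cc)[0],.078))
print(world("top",(463.5,217.1),.078))
E
```

```text
collar 212.14747619628906 225.99281311035156 19.173297882080078 ((212.26768493652344, 225.89556884765625), (36.92074203491211, 37.40284729003906), 96.74066925048828)
peg top cam [0.48745768 0.27709886 0.092     ] ell [0.48763183 0.27689205 0.092     ] r exp 19.440086206896552
scene handle top pred [447.36976696 212.56769757]
collar pred [442.79162631 241.49638579]
rail corners [[423.70001220703125, 243.3000030517578], [471.79998779296875, 72.19999694824219], [531.2000122070312, 88.9000015258789], [483.1000061035156, 260.0]] [[0.4637, -0.0964], [0.7722, -0.1793], [0.7436, -0.2859], [0.4358, -0.2021]]
0.3194711028393985 -15.042945466727268
0.11041702846629753 -105.00007685511855
0.31906979189036744 164.76088849892417
0.10932566600477778 75.21165244788173
[ 0.51150607 -0.16662448  0.078     ]
```

```bash
python3 - <<'E'
from h import *
t=cv2.imread("pics/top0.png");a=cv2.resize(t[195:240,440:490],(800,720),interpolation=cv2.INTER_CUBIC)
out=np.zeros((600,800,3),np.uint8)
a=cv2.resize(a,(400,360));A=np.float64([.5115,-.1664]);d=np.array([.9655,-.2605])
th=np.linspace(0,2*np.pi,90)
def circ(im,c,z,col):
    p=np.array([pix("top",[c[0]+.0275*np.cos(q),c[1]+.0275*np.sin(q),z]) for q in th]);p=((p-[440,195]+.5)*8)
    cv2.polylines(im,[p.astype(np.int32)],1,col,1)
for k,(cols) in enumerate([[],[.015],[.0175],[.020]]):
    im=a.copy()
    if k==0: circ(im,A,.078,(0,255,0))
    for o in cols: circ(im,A-d*o,.058,(0,255,255)); circ(im,A-d*o,0,(255,255,0))
    y,x=divmod(k,2);out[y*300:y*300+300,x*400:x*400+400]=cv2.convertScaleAbs(im[30:330],alpha=1.5)
cv2.imwrite("pics/hole.png",out)
E
```

```text
(no output)
```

View pics/hole.png

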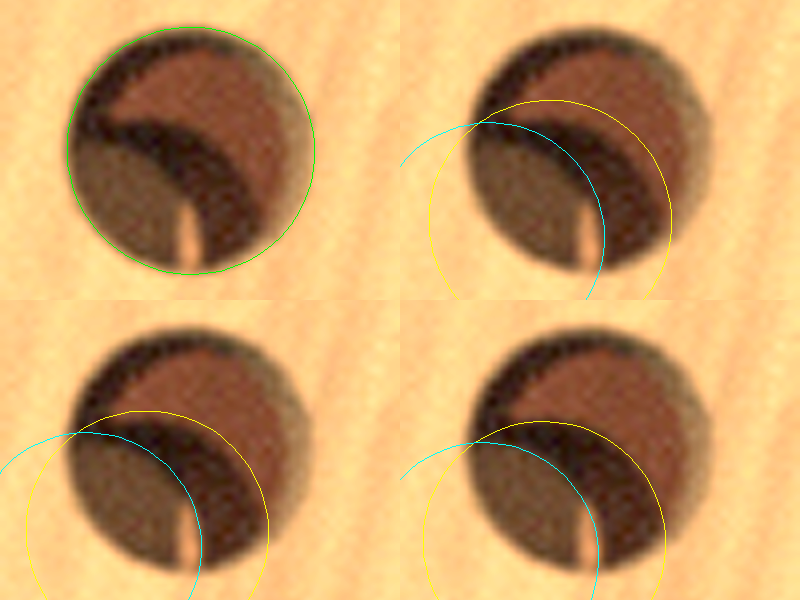

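The rail hole is at about (0.5115,-0.1664). The saddle hole is about 19 mm back along the rail, at about (0.493,-0.1615), and the red peg is at (0.4875,0.277). Moving now.

>>> apply_moves:
  targets:
    - {"travel": [-37, 15, 0], "roll": 0, "jaw": 80}
    - {"travel": [-37, 15, 0], "roll": 0, "jaw": 80}
    - {"travel": [-37, 15, 0], "roll": 0, "jaw": 80}
    - {"travel": [-37, 15, 0], "roll": 0, "jaw": 80}
    - {"travel": [-37, 15, 0], "roll": 0, "jaw": 80}
    - {"travel": [-37, 15, 0], "roll": 0, "jaw": 80}
    - {"travel": [-37, 15, 0], "roll": 0, "jaw": 80}
    - {"travel": [-37, 15, 0], "roll": 0, "jaw": 80}
    - {"travel": [-37, 15, 0], "roll": 0, "jaw": 80}
    - {"travel": [-37, 15, 0], "roll": 0, "jaw": 80}

```text
clock: 1.1
tool_pos: [0.5035, -0.3985, 0.2483]
orientation: [180.0, -0.0, -163.7]
force: [0.1, -0.9, -0.0]
opening: 0.0802
gripper_force: 0.0
```

>>> apply_moves:
  targets:
    - {"travel": [-11, 41, 0], "roll": 0, "jaw": 80}
    - {"travel": [-11, 41, 0], "roll": 0, "jaw": 80}
    - {"travel": [-11, 41, 0], "roll": 0, "jaw": 80}
    - {"travel": [-11, 41, 0], "roll": 0, "jaw": 80}
    - {"travel": [-11, 41, 0], "roll": 0, "jaw": 80}
    - {"travel": [-11, 41, 0], "roll": 0, "jaw": 80}
    - {"travel": [-11, 41, 0], "roll": 0, "jaw": 80}
    - {"travel": [-11, 41, 0], "roll": 0, "jaw": 80}
    - {"travel": [-11, 41, 0], "roll": 0, "jaw": 80}
    - {"travel": [-11, 41, 0], "roll": 0, "jaw": 80}

```text
clock: 2.1
tool_pos: [0.4924, 0.0262, 0.2485]
orientation: [180.0, -0.0, -163.7]
force: [1.5, -0.1, -0.2]
opening: 0.0798
gripper_force: 0.0
```

>>> apply_moves:
  targets:
    - {"travel": [-11, 41, 0], "roll": 0, "jaw": 80}
    - {"travel": [-11, 41, 0], "roll": 0, "jaw": 80}
    - {"travel": [-11, 41, 0], "roll": 0, "jaw": 80}
    - {"travel": [-11, 41, 0], "roll": 0, "jaw": 80}
    - {"travel": [-11, 41, 0], "roll": 0, "jaw": 80}
    - {"travel": [-9, 38, 0], "roll": 0, "jaw": 80}
    - {"travel": [0, 0, 0], "roll": 0, "jaw": 80}

```text
clock: 2.8
tool_pos: [0.4858, 0.2795, 0.2477]
orientation: [-180.0, -0.0, -163.5]
force: [0.7, -0.8, -0.8]
opening: 0.08
gripper_force: 0.0
```

>>> apply_moves:
  targets:
    - {"travel": [-1, -3, 25], "roll": 0, "jaw": 80}
    - {"travel": [0, 0, 25], "roll": 0, "jaw": 80}
    - {"travel": [0, 0, 25], "roll": 0, "jaw": 80}
    - {"travel": [0, 0, 25], "roll": 0, "jaw": 80}
    - {"travel": [0, 0, 25], "roll": 0, "jaw": 80}
    - {"travel": [0, 0, 0], "roll": 0, "jaw": 80}

```text
clock: 3.4
tool_pos: [0.4861, 0.2711, 0.1202]
orientation: [-179.8, -0.3, -163.7]
force: [-0.3, -1.1, -0.5]
opening: 0.0802
gripper_force: 0.0
```

>>> apply_moves:
  targets:
    - {"travel": [0, 0, 0], "roll": 0, "jaw": 20}
    - {"travel": [0, 0, 0], "roll": 0, "jaw": 20}
    - {"travel": [0, 0, 0], "roll": 0, "jaw": 20}
    - {"travel": [0, 0, 0], "roll": 0, "jaw": 20}
    - {"travel": [0, 0, 0], "roll": 0, "jaw": 20}
    - {"travel": [0, 0, 0], "roll": 0, "jaw": 20}
    - {"travel": [0, 0, 0], "roll": 0, "jaw": 20}
    - {"travel": [0, 0, 0], "roll": 0, "jaw": 20}

```text
clock: 4.2
tool_pos: [0.4881, 0.2734, 0.1238]
orientation: [180.0, 0.0, -163.7]
force: [-1.3, 0.2, 2.7]
opening: 0.0297
gripper_force: 30.0
```

>>> apply_moves:
  targets:
    - {"travel": [0, 0, -15], "roll": 0, "jaw": 20}
    - {"travel": [0, 0, -15], "roll": 0, "jaw": 20}
    - {"travel": [0, 0, -20], "roll": 0, "jaw": 20}
    - {"travel": [0, 0, -25], "roll": 0, "jaw": 20}
    - {"travel": [0, 0, -25], "roll": 0, "jaw": 20}
    - {"travel": [0, 0, -25], "roll": 0, "jaw": 20}
    - {"travel": [0, 0, -25], "roll": 0, "jaw": 20}
    - {"travel": [0, 0, -20], "roll": 0, "jaw": 20}
    - {"travel": [0, 0, 0], "roll": 0, "jaw": 20}

```text
clock: 5.1
tool_pos: [0.4888, 0.2736, 0.2962]
orientation: [179.9, 0.2, -163.7]
force: [0.9, -0.2, -1.3]
opening: 0.0296
gripper_force: 30.0
```

```bash
python3 - <<'E'
from h import *
im={n:ctrl.snapshot(n)[:,:,::-1] for n in("scene","top")};o=ctrl.get_obs();print(o["tool_pos"],o["orientation"],o["opening"],o["force"])
out=np.hstack([cv2.resize(im["scene"],(400,300)),cv2.resize(im["top"],(400,300))])
u,v=pix("scene",o["tool_pos"]).astype(int);print(u,v)
c=im["scene"][max(v-60,0):v+90,u-100:u+100];out=np.vstack([out,np.hstack([cv2.resize(c,(400,300)),np.zeros((300,400,3),np.uint8)])]);cv2.imwrite("pics/lift.png",out)
E
```

```text
[0.48750848 0.2729419  0.29291864] [ 1.79984512e+02 -4.10790669e-02 -1.63697271e+02] 0.029649724286337036 [ 0.4047085  -0.4482274  -2.22754262]
458 125
```

View pics/lift.png

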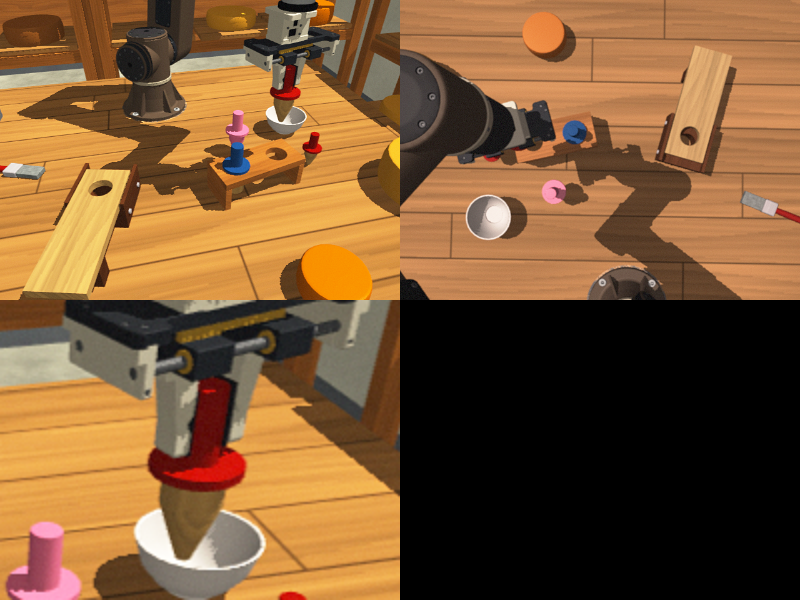

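The picture shows the red peg gripped and hanging about upright, with its collar at scene (456,148) and tip at (451,193). Blue is still in the stand and the rail is unchanged. I'll compare these pixels with predictions to get the in-hand offset.

```bash
python3 - <<'E'
from h import *
T=np.array([.4875,.2730,.2935])
for dx,dy in((0,0),(0,.004),(.004,0)):
  for n,dz in(("top",.025),("collar mid",-.035),("tip",-.111)): print(dx,dy,n,pix("scene",T+[dx,dy,dz]).round(1))
E
```

```text
0 0 top [461.1 108.1]
0 0 collar mid [454.9 148.2]
0 0 tip [447.9 193.9]
0 0.004 top [463.9 107.8]
0 0.004 collar mid [457.5 147.9]
0 0.004 tip [450.3 193.6]
0.004 0 top [462.4 109.2]
0.004 0 collar mid [456.1 149.5]
0.004 0 tip [448.9 195.2]
```

>>> apply_moves:
  targets:
    - {"travel": [8, -30, 0], "roll": 0, "jaw": 20}
    - {"travel": [11, -40, 0], "roll": 0, "jaw": 20}
    - {"travel": [12, -45, 0], "roll": 0, "jaw": 20}
    - {"travel": [12, -45, 0], "roll": 0, "jaw": 20}
    - {"travel": [12, -45, 0], "roll": 0, "jaw": 20}
    - {"travel": [12, -45, 0], "roll": 0, "jaw": 20}
    - {"travel": [12, -45, 0], "roll": 0, "jaw": 20}
    - {"travel": [12, -45, 0], "roll": 0, "jaw": 20}
    - {"travel": [11, -40, 0], "roll": 0, "jaw": 20}
    - {"travel": [11, -42, 0], "roll": 0, "jaw": 20}

```text
clock: 6.2
tool_pos: [0.4969, -0.1653, 0.2919]
orientation: [179.9, -0.1, -163.7]
force: [0.4, 0.5, -2.6]
opening: 0.0296
gripper_force: 30.0
```

>>> apply_moves:
  targets:
    - {"travel": [0, 0, 25], "roll": 0, "jaw": 20}
    - {"travel": [0, 0, 25], "roll": 0, "jaw": 20}
    - {"travel": [0, 0, 25], "roll": 0, "jaw": 20}
    - {"travel": [0, 0, 0], "roll": 0, "jaw": 20}
    - {"travel": [0, 0, 0], "roll": 0, "jaw": 20}
    - {"travel": [0, 0, 0], "roll": 0, "jaw": 20}

```text
clock: 6.8
tool_pos: [0.4987, -0.1636, 0.2195]
orientation: [-180.0, 0.1, -163.7]
force: [0.1, 0.7, -1.0]
opening: 0.0298
gripper_force: 30.0
```

```bash
python3 - <<'E'
from h import *
im={n:ctrl.snapshot(n)[:,:,::-1].copy() for n in("scene","top")};o=ctrl.get_obs();T=o["tool_pos"];print(T,o["orientation"],o["force"])
s=im["scene"][185:345,90:250]
for n,dz in(("collar mid",-.035),("tip",-.111)): print(n,(pix("scene",T+[0,0,dz])).round(1))
h=cv2.cvtColor(im["scene"],cv2.COLOR_BGR2HSV);m=(((h[...,0]<5)|(h[...,0]>175))&(h[...,1]>215)&(h[...,2]>60)).astype(np.uint8);m[:,:80]=0;m[:,300:]=0
k,l,st,ce=cv2.connectedComponentsWithStats(m);i=1+st[1:,4].argmax();print(st[i]); rows=[(r,np.where(l[r]==i)[0]) for r in range(st[i,1],st[i,1]+st[i,3])]
r,w=max(rows,key=lambda q:np.ptp(q[1]));print("collar widest",r,w.min(),w.max())
A=np.array([.5115,-.1664]);d=np.array([.9655,-.2605])
print("saddle pix",pix("scene",[*(A-d*.0188),.058]),"hole pix",pix("scene",[*A,.078]))
cv2.imwrite("pics/above.png",np.hstack([cv2.resize(s,(400,400),interpolation=2),cv2.resize(im["top"][160:280,400:520],(400,400),interpolation=2)]))
E
```

```text
[ 0.49869155 -0.16352772  0.21972316] [-1.79964166e+02  1.02233002e-01 -1.63658446e+02] [-0.30367216  0.87735801 -1.72115074]
collar mid [148.8 235. ]
tip [159.7 277.8]
[ 123  193   51   60 1652]
collar widest 236 123 173
saddle pix [167.81660172 300.90644683] hole pix [161.44959263 299.75236733]
```

View pics/above.png

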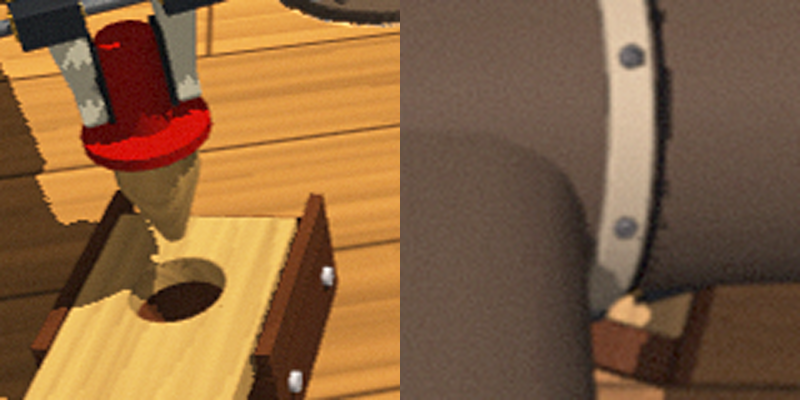

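The scene view shows the peg point at about (161,281), over the robot-side part of the rail hole (160.6,300.8). Both agree with the predictions, so I'll descend.

>>> apply_moves:
  targets:
    - {"travel": [0, 0, 10], "roll": 0, "jaw": 20}
    - {"travel": [0, 0, 10], "roll": 0, "jaw": 20}
    - {"travel": [0, 0, 10], "roll": 0, "jaw": 20}
    - {"travel": [0, 0, 10], "roll": 0, "jaw": 20}
    - {"travel": [0, 0, 10], "roll": 0, "jaw": 20}
    - {"travel": [0, 0, 0], "roll": 0, "jaw": 20}
    - {"travel": [0, 0, 0], "roll": 0, "jaw": 20}

```text
clock: 7.6
tool_pos: [0.4979, -0.1637, 0.1682]
orientation: [180.0, -0.1, -163.7]
force: [0.2, 0.2, -1.9]
opening: 0.0295
gripper_force: 30.0
```

>>> apply_moves:
  targets:
    - {"travel": [1, 0.6, 4], "roll": 0, "jaw": 20}
    - {"travel": [1, 0.6, 4], "roll": 0, "jaw": 20}
    - {"travel": [1, 0.6, 4], "roll": 0, "jaw": 20}
    - {"travel": [1, 0.6, 4], "roll": 0, "jaw": 20}
    - {"travel": [1, 0.6, 4], "roll": 0, "jaw": 20}
    - {"travel": [1, 0.6, 4], "roll": 0, "jaw": 20}
    - {"travel": [0, 0, 0], "roll": 0, "jaw": 20}
    - {"travel": [0, 0, 0], "roll": 0, "jaw": 20}

```text
clock: 8.4
tool_pos: [0.4905, -0.1618, 0.144]
orientation: [180.0, -0.1, -163.7]
force: [0.6, -0.1, -1.4]
opening: 0.0294
gripper_force: 30.0
```

>>> apply_moves:
  targets:
    - {"travel": [0, 0, 4], "roll": 0, "jaw": 20}
    - {"travel": [0, 0, 4], "roll": 0, "jaw": 20}
    - {"travel": [0, 0, 4], "roll": 0, "jaw": 20}
    - {"travel": [0, 0, 4], "roll": 0, "jaw": 20}
    - {"travel": [0, 0, 4], "roll": 0, "jaw": 20}
    - {"travel": [0, 0, 0], "roll": 0, "jaw": 20}
    - {"travel": [0, 0, 0], "roll": 0, "jaw": 20}

```text
clock: 9.1
tool_pos: [0.4911, -0.1619, 0.1244]
orientation: [180.0, -0.0, -163.7]
force: [-1.0, 0.6, -1.9]
opening: 0.0296
gripper_force: 30.0
```

```bash
python3 - <<'E'
from h import *
im=ctrl.snapshot("scene")[:,:,::-1];o=ctrl.get_obs();print(o["tool_pos"],o["orientation"],o["force"],o["moment"])
cv2.imwrite("pics/in.png",cv2.resize(im[210:390,70:270],(660,594),interpolation=2))
E
```

```text
[ 0.49121638 -0.16187915  0.12456461] [ 1.79997649e+02 -1.29979722e-02 -1.63681046e+02] [-0.07141571  0.24662498 -2.50996775] [0.02615467 0.05838265 0.02280617]
```

View pics/in.png

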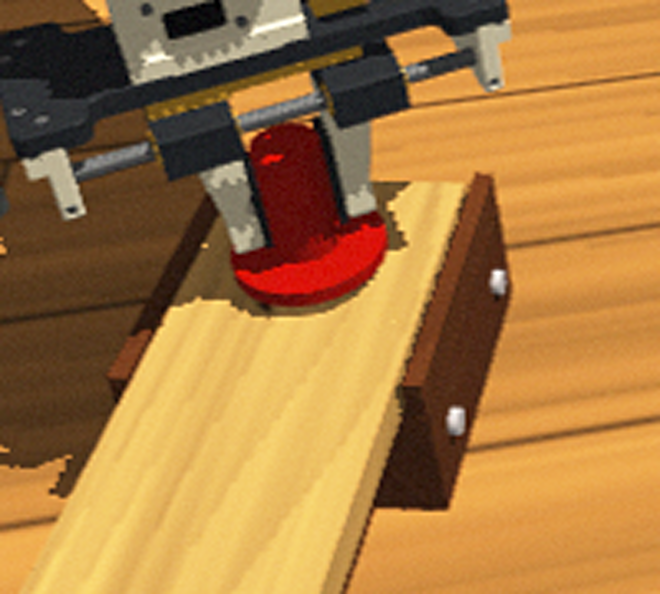

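The picture shows the rail drawn in. The collar, at crop (310,270), is a few mm above the rail. I'll press the last bit down gently.

>>> apply_moves:
  targets:
    - {"travel": [0, 0, 2], "roll": 0, "jaw": 20}
    - {"travel": [0, 0, 2], "roll": 0, "jaw": 20}
    - {"travel": [0, 0, 2], "roll": 0, "jaw": 20}
    - {"travel": [0, 0, 0], "roll": 0, "jaw": 20}
    - {"travel": [0, 0, 0], "roll": 0, "jaw": 20}

```text
clock: 9.65
tool_pos: [0.4912, -0.1619, 0.1185]
orientation: [180.0, -0.0, -163.7]
force: [0.1, -0.2, -2.2]
opening: 0.0295
gripper_force: 30.0
```

>>> apply_moves:
  targets:
    - {"travel": [0, 0, 1], "roll": 0, "jaw": 20}
    - {"travel": [0, 0, 1], "roll": 0, "jaw": 20}
    - {"travel": [0, 0, 0], "roll": 0, "jaw": 20}

```text
clock: 9.95
tool_pos: [0.4923, -0.1621, 0.1178]
orientation: [-179.9, 0.1, -163.6]
force: [-0.2, -0.4, 6.5]
opening: 0.0296
gripper_force: 30.0
```

The force step (about 9 N) means the collar is seated. Releasing now.

>>> apply_moves:
  targets:
    - {"travel": [0, 0, 0], "roll": 0, "jaw": 60}
    - {"travel": [0, 0, 0], "roll": 0, "jaw": 75}
    - {"travel": [0, 0, 0], "roll": 0, "jaw": 75}
    - {"travel": [0, 0, 0], "roll": 0, "jaw": 75}
    - {"travel": [0, 0, 0], "roll": 0, "jaw": 75}

```text
clock: 10.45
tool_pos: [0.4912, -0.1619, 0.1165]
orientation: [180.0, -0.0, -163.7]
force: [0.3, -0.2, -0.3]
opening: 0.0645
gripper_force: 0.0
```

>>> apply_moves:
  targets:
    - {"travel": [0, 0, -10], "roll": 0, "jaw": 75}
    - {"travel": [0, 0, -20], "roll": 0, "jaw": 75}
    - {"travel": [0, 0, -30], "roll": 0, "jaw": 75}
    - {"travel": [0, 0, -30], "roll": 0, "jaw": 75}
    - {"travel": [0, 0, -30], "roll": 0, "jaw": 75}
    - {"travel": [0, -30, -10], "roll": 0, "jaw": 75}
    - {"travel": [0, -40, 0], "roll": 0, "jaw": 75}
    - {"travel": [0, -40, 0], "roll": 0, "jaw": 75}
    - {"travel": [0, -40, 0], "roll": 0, "jaw": 75}
    - {"travel": [0, -40, 0], "roll": 0, "jaw": 75}

```text
clock: 11.45
tool_pos: [0.5449, -0.3458, 0.2475]
orientation: [-180.0, 0.0, -163.7]
force: [0.5, 0.6, 0.3]
opening: 0.0751
gripper_force: 0.0
```

```bash
python3 - <<'E'
from h import *
im={n:ctrl.snapshot(n)[:,:,::-1] for n in("scene","top")};o=ctrl.get_obs();print(o["clock"],o["tool_pos"],o["force"])
cv2.imwrite("pics/end.png",np.hstack([cv2.resize(im["scene"][200:400,60:260],(400,400),interpolation=2),cv2.resize(im["top"][160:280,400:520],(400,400),interpolation=2)]))
h=cv2.cvtColor(im["top"],cv2.COLOR_BGR2HSV)
m=(((h[...,0]<5)|(h[...,0]>174))&(h[...,1]>170)).astype(np.uint8);m[:,:420]=0;m[:,510:]=0
c=max(cv2.findContours(m,0,2)[0],key=cv2.contourArea);q=cv2.minEnclosingCircle(c);print(q,world("top",q[0],.086),"r exp",.034*530.6/.934)
E
```

```text
11.55 [ 0.54502439 -0.34808731  0.24605271] [-0.46954462  0.61406938 -1.21558453]
((460.8358154296875, 227.4101104736328), 18.952852249145508) [ 0.49254195 -0.16001568  0.086     ] r exp 19.3152034261242
```

View pics/end.png

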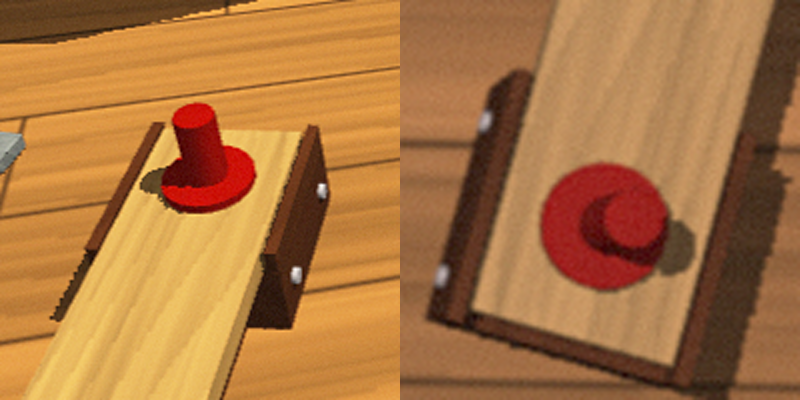

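The peg is upright in both views, with its collar flush on the rail. The rail is drawn in, and the gripper is clear.

```bash
python3 -c "
from plant import ctrl
print(ctrl.close_job())"
```

```text
the job is handed in; nothing more can be done
None
```

The job is handed in at about 11.6 s: the red tapered peg went through both holes and drew the rail into line, its collar sits on the rail, the gripper is clear, and the blue peg was not touched.

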